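# Spin down the wing nut of a damper clamp

## Task

The wing nut on the tube clamp that holds the damper is loose: turn it clockwise, seen from above, with repeated fingertip strokes against the sides of its wings until it comes to its stop, fully home. Do not pinch the nut or a wing between the fingers, and leave the spring, the bottle and the cup standing where they are.

Things in the scene. Friction and masses are not known exactly. Their poses are not given: they have to be found in the camera images.
- clamp: Fixed aluminium tube clamp on a steel base plate 190 x 130 x 12 mm, holding a black damper lying level. Origin on the bench below the tube's middle; z up, y along the tube, -x to the wing nut's side, roughly facing the robot. The clamp's cap is a round hump of 31 mm radius about the tube's axis (48 mm above the bench), 50 mm long. Damper with its eyes: y = -150 to +135 mm.
- ear (a point): Where the nut's axis (upright stud, 12 mm thick, top 84 mm above the bench) meets the top of the clamp's flat ear, 54 mm above the bench. Axes as the clamp's. The ear is 44 mm wide in y and reaches 28 mm to -x. The cap's hump (top 79 mm above the bench) begins 36 mm to +x, so fingers at wing height have room only on the -x half and a little beyond.
- wings (a point): On the nut's axis, level with the tops of its wings, z up; turns with the nut. Plain steel, wings along +x and -x, 64 mm tip to tip, 5 mm thick in y, rounded, full height (22 mm) at 21 mm from the axis. Hub radius 10 mm, its top 16 mm and the nut's underside 26 mm below this point. The nut sinks 2 mm a turn: home, this point is 80 mm above the bench; at the start up to 4 mm higher.
- wingnut (a joint): Turn of the wing nut in rad, growing clockwise seen from above (tightening). Hard stop at 12.57 = home: underside on the ear, wings square across the tube, one pointing at the cap. Starts 1 to 1.8 turns short of it. Light friction (0.03 N m, 1 to 2 N at a wing); it stays where it is left.
- spring: Bystander: blue coil spring standing upright, 56 mm wide, 70 mm high, loose. Origin at the centre of its underside.
- bottle: Bystander: red bottle with a white cap, 44 mm wide, 110 mm high, loose. Origin at the centre of its underside.
- cup: Bystander: white cup, 76 mm wide, 90 mm high, loose. Origin at the centre of its underside.

How it is judged:
By the outcome, as a careful person would: the job done as asked, in the order asked, and still so for the second after the job is handed in, with the robot touching nothing.
It also fails if it takes over 72 s, if anything falls off the work surface, if the arm or the gripper's body presses on something with over 40 N, if the wrist force passes 120 N, or if a joint passes its speed limit or range.

## Robot

A 6-joint arm with a two-finger parallel gripper is mounted at the origin on the work surface. World frame = base frame: x ahead of the robot, y to its left, z up, the work surface at z = 0. Lengths are in mm, angles in rad, forces in N, time in s.
With the tool pointing down it reaches from about 325 to 900 mm from the base axis. Payload 3.5 kg.
Tool frame: the origin (TCP) lies on the centre line of the jaws, within the pads' length; the fingertips stand 8 mm ahead of it and the grasp point (between the pads) lies 11 mm behind it; z points along the fingers, y is the line along which they close (so a half turn about z gives the same grasp; the last joint's range is limited). The gripper opens to 85 mm and grips with 20 to 120 N. Pads are 22 mm wide; open, the fingers measure 114 mm over their backs; the gripper's body (76 mm by 85 mm) begins 54 mm behind the grasp point. The pads swing forward as they close: fully open they stand 13 mm farther back than shut.
Start: joints at [-1.36, 0.276, -0.026, 1.268, 0, 1.467], TCP at [192.91, -594.481, 239.313] pointing down, gripper open.
Joint ranges: [-3.12, 3.12], [-0.85, 1.88], [-1.08, 1.24], [-1.95, 2.15], [-1.57, 1.53], [-3.14, 3.14]. Speed limits (rad/s): [2.57, 2.57, 3.14, 3.14, 3.14, 3.14].

## Interface

Orientations are given as a unit quaternion [x, y, z, w].
In Python, from station import telemetry, imaging, job gives the robot as it stands.
- The arm moves only by the tool play_rows, never from a script. Its argument "plan" is a list that holds one entry, the list of rows, each a list of 5 numbers: the opening, from 0 (shut) to 1 (fully open), then the shift along the tool's x, y, z in units of 500 mm (1.0 is 500 mm), then the turn about the tool's z in units of pi rad (1.0 is pi rad). In form: [[[claw, x, y, z, turn], ...]]. A call has 1 to 12 rows; each row is the pose to reach, as a shift and turn from the pose commanded when the call began, along the tool's axes at that moment, turning the shorter way round; what a row does not reach only later rows make up. A row lasts 1/12 s, in which the tool goes at most 41.7 mm and 7.16 degrees, less where a joint would pass 70% of its speed; a pose out of reach is approached as far as the arm can. A call with a number of a shift or a turn outside -1 to 1 is refused whole. A call with a gripper value outside its range is refused whole. The fingers move at their own pace and stop on an object; "squeeze" is the grip in N (left out, the last holds). Time passes only in rows, so rows that repeat a pose let the fingers close. It gives the time, the measured TCP pose, the force, the opening and the grip force at its end, in the units of the state.
- telemetry.get_state(): the state, without advancing time (a new reading comes with each control period).
- imaging.camera(name): name is "scene" or "top"; returns a dict with "frame" (480x640x3 uint8, red, green, blue), "camera_matrix" (3x3 intrinsics, pixels), "world_from_camera" (4x4, takes a point from camera to world coordinates). Camera axes: x right, y down, z forward; pixel columns grow to the right and rows downward; lengths in mm; the calibration is good to about 2 mm. A picture is of the moment at which its call begins. There is no depth.
- job.finish_job(): hands the job in; it is judged then, once.
The state is a dict: "clock": time; "joint_pos": joint angles; "qvel": joint speeds; "tau": joint torques, N m; "tool_pos": TCP position; "orientation": TCP orientation; "ft_force": force on the tool from outside, world axes, zero at the start; "moment": the same for the moment, N m; "opening": finger opening in mm; "grasp_force": force on a finger pad.
Only numpy, scipy, OpenCV 4.12 (cv2) and the standard library are available. Lean on these libraries where they do the work, as an engineer would, in place of code of your own. Each camera call takes 0.05 s, during which the arm holds its last target. There are 200 camera calls.

## Working session

There is one attempt and no reset: what is moved stays moved. The work goes in short steps, Python scripts to look and compute and a tool call to move; the robot and the scene stay as the last step left them, time stands still between calls to the robot, and variables do not carry over. Pictures are saved under pics/ and viewed, at most 10 in all, crops included, and the job is handed in when it is done.

Besides the shell and the picture viewer there is one more tool, called after "Emit:" as name([rows], argument=value, ...), one row to a line, values as JSON. play_rows: Moves the arm, as the interface text tells. Its arguments: {"type":"object","properties":{"plan":{"type":"array","items":{"type":"array","items":{"type":"array","items":{"type":"number"}}}},"squeeze":{"type":"number"}},"required":["plan"]}

```bash
mkdir -p pics; python3 - <<'E'
from station import telemetry, imaging, job
import cv2,numpy as np
for n in("scene","top"):
    c=imaging.camera(n);cv2.imwrite(f"pics/{n}0.png",c["frame"][:,:,::-1]);print(n,c["camera_matrix"],np.round(c["world_from_camera"],3).tolist())
s=telemetry.get_state();print(s)
E
```

```text
scene [[450.55177615   0.         316.15002298]
 [  0.         450.55177615 242.62725996]
 [  0.           0.           1.        ]] [[0.671, 0.606, -0.427, 894.831], [0.741, -0.553, 0.38, -262.03], [-0.006, -0.572, -0.82, 704.099], [0.0, 0.0, 0.0, 1.0]]
top [[571.55530485   0.         319.97568381]
 [  0.         571.55530485 233.62325359]
 [  0.           0.           1.        ]] [[0.0, -0.984, 0.179, 419.936], [-1.0, 0.003, 0.017, 9.41], [-0.017, -0.179, -0.984, 1122.018], [0.0, 0.0, 0.0, 1.0]]
{'clock': 0.1, 'joint_pos': array([-1.36038922e+00,  2.77077587e-01, -2.77634640e-02,  1.26798484e+00,
       -4.61005608e-06,  1.46737668e+00]), 'qvel': array([-7.45302805e-04, -8.70588707e-04,  3.93146238e-03,  2.33445037e-04,
        6.69836883e-04,  2.50385251e-05]), 'tau': array([-7.82456527e-05, -4.46707428e+01,  2.96128857e+01,  8.45734729e-03,
       -1.25229249e-04,  5.17727727e-06]), 'tool_pos': array([ 192.77000903, -593.80023063,  238.24937346]), 'orientation': array([ 9.87713825e-01,  1.56270181e-01, -5.65603190e-05, -1.01320718e-03]), 'ft_force': array([ 0.0354109 ,  0.15190189, -0.86534132]), 'moment': array([-0.01062719,  0.00516803, -0.04079758]), 'grasp_force': 0.0, 'opening': 85.4442954515298}
```

View pics/scene0.png

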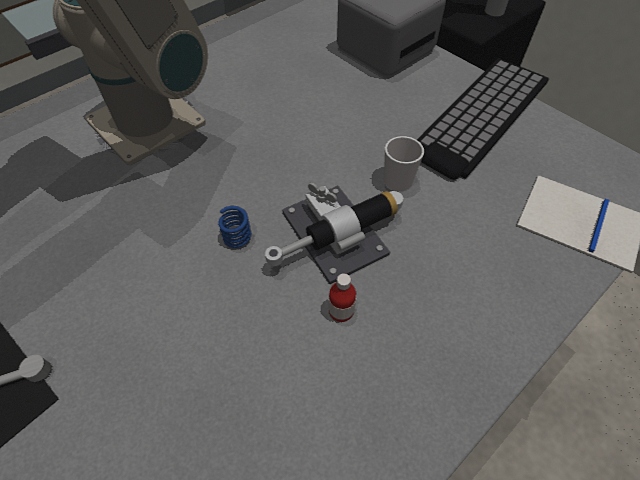

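View pics/top0.png

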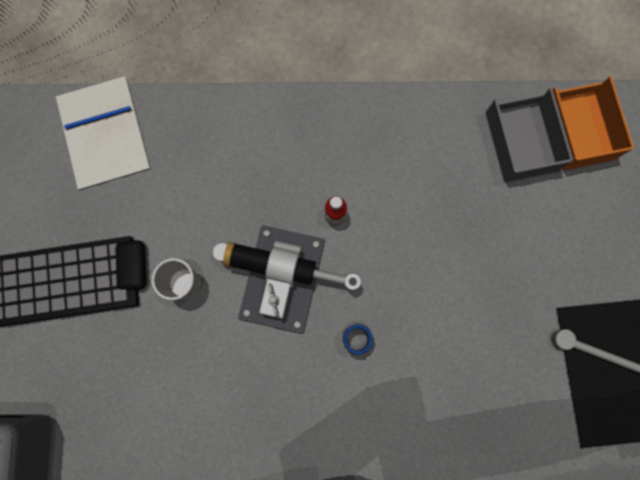

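The scene view shows the clamp at about (335,225), with the nut at (322,192). In the top view the nut is at (272,297), the cup at (173,280), the spring at (358,340), the bottle at (336,208) and the damper from (220,252) to (353,283).

```bash
cat > h.py <<'E'
import numpy as np,cv2
from station import telemetry, imaging, job
def ray(c,u,v,z):
    K=c["camera_matrix"];T=c["world_from_camera"]
    d=T[:3,:3]@np.linalg.solve(K,[u,v,1.]);o=T[:3,3];return o+d*(z-o[2])/d[2]
def proj(c,p):
    K=c["camera_matrix"];T=c["world_from_camera"]
    q=K@(T[:3,:3].T@(np.array(p)-T[:3,3]));return q[:2]/q[2]
E
python3 - <<'E'
from h import *
a=imaging.camera("top");b=imaging.camera("scene")
A=cv2.resize(a["frame"][215:345,200:370],None,fx=4.7,fy=4.7,interpolation=cv2.INTER_CUBIC)[:,:,::-1]
B=cv2.resize(b["frame"][170:250,280:390],None,fx=7,fy=7,interpolation=cv2.INTER_CUBIC)[:,:,::-1]
cv2.imwrite("pics/tc.png",A);cv2.imwrite("pics/sc.png",B)
E
```

```text
(no output)
```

View pics/tc.png

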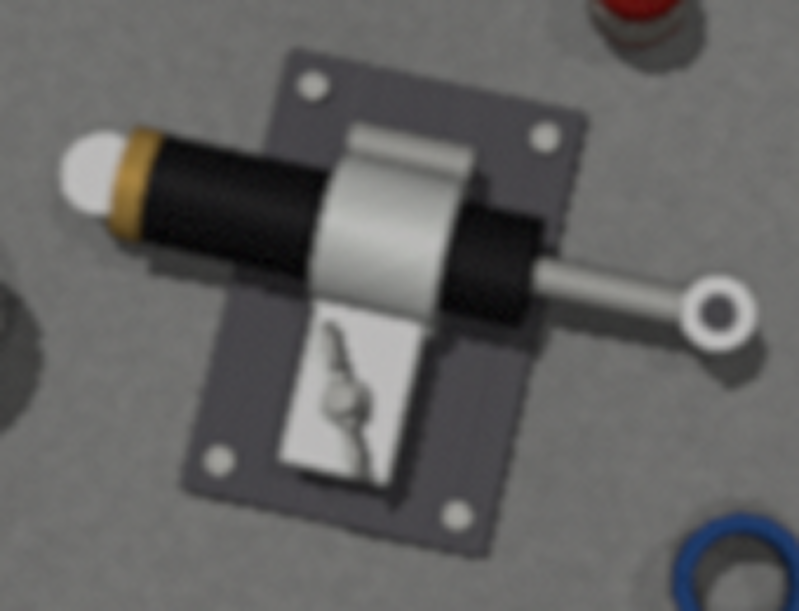

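View pics/sc.png

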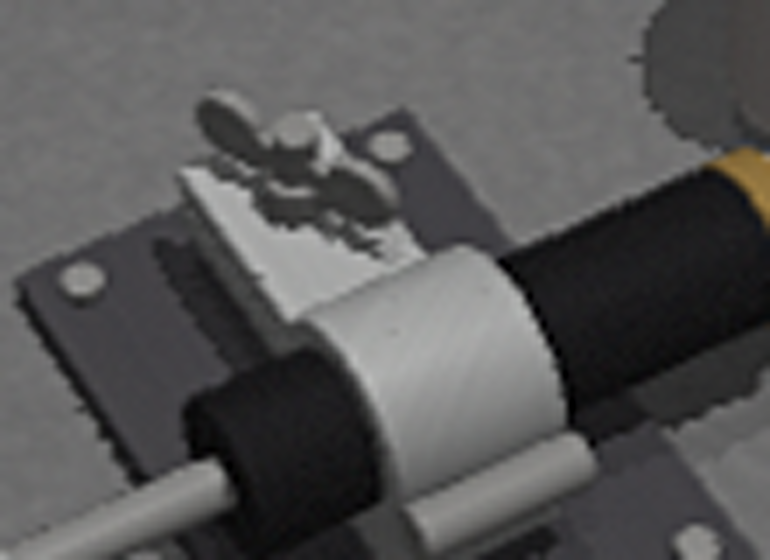

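The wing tips are at crop (328,325) and (365,475) in the top view and (215,105) and (385,195) in the scene view. The stud is at (345,397) and (297,130). I'll use these and the plate corners for positions.

```bash
python3 - <<'E'
from h import *
a=imaging.camera("top");b=imaging.camera("scene")
t=lambda U,V,z:ray(a,(U+.5)/4.7-.5+200,(V+.5)/4.7-.5+215,z)
s=lambda U,V,z:ray(b,(U+.5)/7-.5+280,(V+.5)/7-.5+170,z)
np.set_printoptions(precision=1,suppress=True)
P=np.array([t(*p,12) for p in[(292,48),(588,118),(490,555),(183,490)]])
print(P,P.mean(0),[np.linalg.norm(P[i]-P[i-1]) for i in range(4)])
e=[P[0]-P[3],P[1]-P[2]]; yaw=np.mean([np.arctan2(v[1],v[0]) for v in e]); print("yaw",yaw)
y2=[P[0]-P[1],P[3]-P[2]];print([np.arctan2(v[1],v[0])-np.pi/2 for v in y2])
E1=np.array([t(*p,54) for p in[(280,460),(388,487),(425,322),(316,300)]]);print("ear",E1,np.linalg.norm(E1[0]-E1[1]))
print("stud",t(345,397,84),s(297,128,84))
print("wing t",t(328,325,80),t(365,475,80),"s",s(215,100,82),s(387,190,82))
# bystanders
for n,(u,v),z in[("cup",(173,279),90),("spring",(358,340),70),("bottle",(336,203),110)]:print(n,ray(a,u,v,z))
E
```

```text
[[640.3 143.7  12. ]
 [610.   18.8  12. ]
 [429.5  59.   12. ]
 [455.7 185.1  12. ]] [533.9 101.7  12. ] [np.float64(189.13911509142116), np.float64(128.4969015527709), np.float64(184.92147980356782), np.float64(128.76961301976425)]
yaw -0.2196799230651182
[np.float64(-0.23809500795159377), np.float64(-0.20530114035655145)]
ear [[466.1 140.3  54. ]
 [455.5  97.5  54. ]
 [520.5  83.5  54. ]
 [529.4 127.1  54. ]] 44.122704049936495
stud [488.8 112.   84. ] [488.2 115.5  84. ]
wing t [517.  119.4  80. ] [459.2 104.2  80. ] s [464.9 107.4  82. ] [518.3 119.5  82. ]
cup [524.9 294.   90. ]
spring [416.  -41.6  70. ]
bottle [660.8  -2.6 110. ]
```

```bash
cat >> h.py <<'E'
A=np.array([488.3,113.2]); YAW=-0.22
u=lambda w:np.array([np.cos(w),np.sin(w)])
def fing(wt,z,r=25,d=18):   # TCP pose (x,y,z,psi) with the finger behind a wing at world angle wt
    return np.r_[A+r*u(wt)+d*u(wt+np.pi/2),z,wt]
def rows(start,poses,claw=0):
    x,y=u(start[3]),u(start[3]-np.pi/2);out=[]
    for p in poses:
        q=np.array(p)-start
        out.append([claw,round(float(q[:2]@x)/500,3),round(float(q[:2]@y)/500,3),round(-q[2]/500,3),round(-q[3]/np.pi,3)])
    print(str([out]).replace(' ',''))
def now():
    s=telemetry.get_state();q=s["orientation"];psi=2*np.arctan2(q[1],q[0])%(2*np.pi)
    np.set_printoptions(precision=3,suppress=True)
    print("now",s["clock"],s["tool_pos"],"psi",psi,"clamp-frame",psi-YAW,"F",s["ft_force"],"M",s["moment"],"open",s["opening"],"j",s["joint_pos"]);return np.r_[s["tool_pos"],psi]
def line(a,b,n):return [a+(b-a)*(i+1)/n for i in range(n)]
E
python3 - <<'E'
from h import *
s=np.array([192.91,-594.48,239.3,0.3138]);e=fing(3.78,170);print(e)
L=[s+(e-s)*k/3 for k in range(4)]
for i in range(3):rows(L[i],[L[i+1]])
E
```

```text
[478.95036339  83.84724382 170.           3.78      ]
[[[0,0.321,-0.371,np.float64(0.046),np.float64(-0.368)]]]
[[[0,0.469,0.144,np.float64(0.046),np.float64(-0.368)]]]
[[[0,0.058,0.487,np.float64(0.046),np.float64(-0.368)]]]
```

Emit:
play_rows([
  [[0, 0.321, -0.371, 0.046, -0.368], [0, 0.321, -0.371, 0.046, -0.368], [0, 0.321, -0.371, 0.046, -0.368], [0, 0.321, -0.371, 0.046, -0.368], [0, 0.321, -0.371, 0.046, -0.368], [0, 0.321, -0.371, 0.046, -0.368], [0, 0.321, -0.371, 0.046, -0.368], [0, 0.321, -0.371, 0.046, -0.368], [0, 0.321, -0.371, 0.046, -0.368], [0, 0.321, -0.371, 0.046, -0.368], [0, 0.321, -0.371, 0.046, -0.368]],
], squeeze=40)

```text
clock: 1.22
tool_pos: [288.4, -368.3, 216.4]
orientation: [0.742, 0.671, -0.0, 0.0]
ft_force: [0.0, 0.4, 0.8]
opening: -0.1
grasp_force: 0.0
```

Emit:
play_rows([
  [[0, 0.469, 0.144, 0.046, -0.368], [0, 0.469, 0.144, 0.046, -0.368], [0, 0.469, 0.144, 0.046, -0.368], [0, 0.469, 0.144, 0.046, -0.368], [0, 0.469, 0.144, 0.046, -0.368], [0, 0.469, 0.144, 0.046, -0.368], [0, 0.469, 0.144, 0.046, -0.368], [0, 0.469, 0.144, 0.046, -0.368], [0, 0.469, 0.144, 0.046, -0.368], [0, 0.469, 0.144, 0.046, -0.368], [0, 0.469, 0.144, 0.046, -0.368]],
])

```text
clock: 2.13
tool_pos: [383.6, -142.3, 193.4]
orientation: [0.255, 0.967, -0.0, 0.0]
ft_force: [1.4, 0.0, -0.3]
opening: -0.0
grasp_force: 0.0
```

Emit:
play_rows([
  [[0, 0.058, 0.487, 0.046, -0.368], [0, 0.058, 0.487, 0.046, -0.368], [0, 0.058, 0.487, 0.046, -0.368], [0, 0.058, 0.487, 0.046, -0.368], [0, 0.058, 0.487, 0.046, -0.368], [0, 0.058, 0.487, 0.046, -0.368], [0, 0.058, 0.487, 0.046, -0.368], [0, 0.058, 0.487, 0.046, -0.368], [0, 0.058, 0.487, 0.046, -0.368], [0, 0.058, 0.487, 0.046, -0.368], [0, 0.058, 0.487, 0.046, -0.368], [0, 0.058, 0.487, 0.046, -0.368]],
])

```text
clock: 3.13
tool_pos: [478.4, 83.6, 170.3]
orientation: [-0.314, 0.95, 0.0, -0.0]
ft_force: [-0.2, -0.7, 0.0]
opening: -0.3
grasp_force: 0.0
```

```bash
python3 - <<'E'
from h import *
p=now()
b=imaging.camera("scene")
c=b["frame"];q=proj(b,p[:3]);print(q)
u0,v0=int(q[0])-60,int(q[1])-70
cv2.imwrite("pics/s2.png",cv2.resize(c[v0:v0+140,u0:u0+150],None,fx=4.2,fy=4.2,interpolation=cv2.INTER_CUBIC)[:,:,::-1]);print(u0,v0)
e=fing(3.78,84);rows(np.r_[fing(3.78,170)],[e])
E
```

```text
now 3.1333 [478.442  83.574 170.288] psi 3.779486920122076 clamp-frame 3.9994869201220764 F [-0.158 -0.717  0.021] M [ 0.013 -0.003 -0.004] open -0.2864859033249906 j [ 0.04   0.079 -0.416  1.075  0.    -0.598]
[304.097 159.414]
244 89
[[[0,0.0,0.0,np.float64(0.172),np.float64(-0.0)]]]
```

View pics/s2.png

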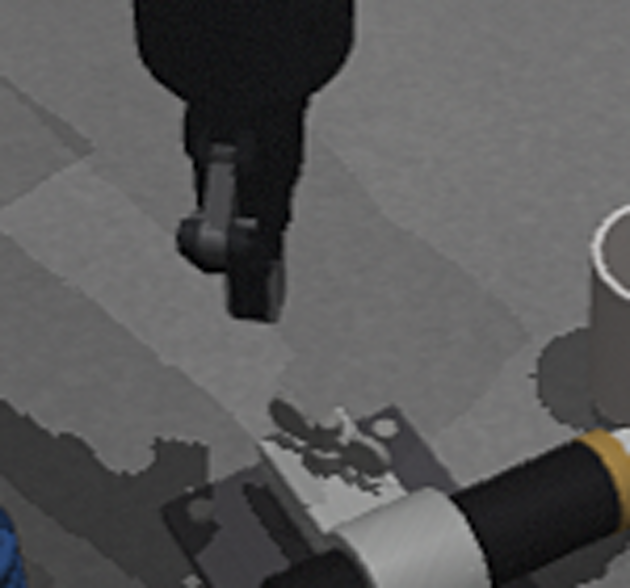

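The crop shows the closed fingertip ending around (255,320), close to 8 mm below the TCP. It's clear of the wing on its far side, so I can descend.

Emit:
play_rows([
  [[0, 0, 0, 0.06, 0], [0, 0, 0, 0.11, 0], [0, 0, 0, 0.15, 0], [0, 0, 0, 0.17, 0], [0, 0, 0, 0.184, 0], [0, 0, 0, 0.184, 0]],
])

```text
clock: 3.68
tool_pos: [477.5, 83.5, 77.2]
orientation: [-0.314, 0.949, 0.0, -0.001]
ft_force: [-0.7, 0.0, 0.4]
opening: -0.4
grasp_force: 0.0
```

```bash
python3 - <<'E'
from h import *
now()
W=np.linspace(3.78,1.15,26)[1:]
print((3.78-1.15)/25*57.3)
for a,b in((0,9),(9,18),(18,25)):
    s=fing(3.78 if a==0 else W[a-1],78);rows(s,[fing(w,78) for w in W[a:b]])
E
```

```text
now 3.6833 [477.52   83.536  77.238] psi 3.7812023745185526 clamp-frame 4.001202374518552 F [-0.691  0.047  0.373] M [ 0.069  0.013 -0.039] open -0.37573732987893504 j [ 0.04   0.181 -0.524  0.869  0.    -0.6  ]
6.02796
[[[0,0.004,0.005,np.float64(-0.0),np.float64(0.033)],[0,0.006,0.011,np.float64(-0.0),np.float64(0.067)],[0,0.009,0.017,np.float64(-0.0),np.float64(0.1)],[0,0.01,0.024,np.float64(-0.0),np.float64(0.134)],[0,0.011,0.03,np.float64(-0.0),np.float64(0.167)],[0,0.012,0.036,np.float64(-0.0),np.float64(0.201)],[0,0.011,0.043,np.float64(-0.0),np.float64(0.234)],[0,0.01,0.049,np.float64(-0.0),np.float64(0.268)],[0,0.008,0.056,np.float64(-0.0),np.float64(0.301)]]]
[[[0,0.004,0.005,np.float64(-0.0),np.float64(0.033)],[0,0.006,0.011,np.float64(-0.0),np.float64(0.067)],[0,0.009,0.017,np.float64(-0.0),np.float64(0.1)],[0,0.01,0.024,np.float64(-0.0),np.float64(0.134)],[0,0.011,0.03,np.float64(-0.0),np.float64(0.167)],[0,0.012,0.036,np.float64(-0.0),np.float64(0.201)],[0,0.011,0.043,np.float64(-0.0),np.float64(0.234)],[0,0.01,0.049,np.float64(-0.0),np.float64(0.268)],[0,0.008,0.056,np.float64(-0.0),np.float64(0.301)]]]
[[[0,0.004,0.005,np.float64(-0.0),np.float64(0.033)],[0,0.006,0.011,np.float64(-0.0),np.float64(0.067)],[0,0.009,0.017,np.float64(-0.0),np.float64(0.1)],[0,0.01,0.024,np.float64(-0.0),np.float64(0.134)],[0,0.011,0.03,np.float64(-0.0),np.float64(0.167)],[0,0.012,0.036,np.float64(-0.0),np.float64(0.201)],[0,0.011,0.043,np.float64(-0.0),np.float64(0.234)]]]
```

Emit:
play_rows([
  [[0, 0.004, 0.005, 0, 0.033], [0, 0.006, 0.011, 0, 0.067], [0, 0.009, 0.017, 0, 0.1], [0, 0.01, 0.024, 0, 0.134], [0, 0.011, 0.03, 0, 0.167], [0, 0.012, 0.036, 0, 0.201], [0, 0.011, 0.043, 0, 0.234], [0, 0.01, 0.049, 0, 0.268], [0, 0.008, 0.056, 0, 0.301]],
])

```text
clock: 4.43
tool_pos: [459.6, 103.4, 79.9]
orientation: [0.155, 0.988, -0.0, 0.001]
ft_force: [0.7, -1.7, -0.2]
opening: 0.0
grasp_force: 0.6
```

```bash
python3 - <<'E'
from h import *
p=now();print(fing(3.78-.301*np.pi,78))
b=imaging.camera("scene");a=imaging.camera("top")
B=cv2.resize(b["frame"][140:240,270:390],None,fx=4.5,fy=4.5,interpolation=cv2.INTER_CUBIC)
cv2.imwrite("pics/s3.png",B[:,:,::-1])
E
```

```text
now 4.4333 [459.634 103.439  79.859] psi 2.83037092718107 clamp-frame 3.05037092718107 F [ 0.7   -1.721 -0.185] M [-0.278  0.072  0.013] open 0.0221928986384654 j [ 0.085  0.152 -0.552  0.864 -0.001  0.396]
[459.027 103.603  78.      2.834]
```

View pics/s3.png

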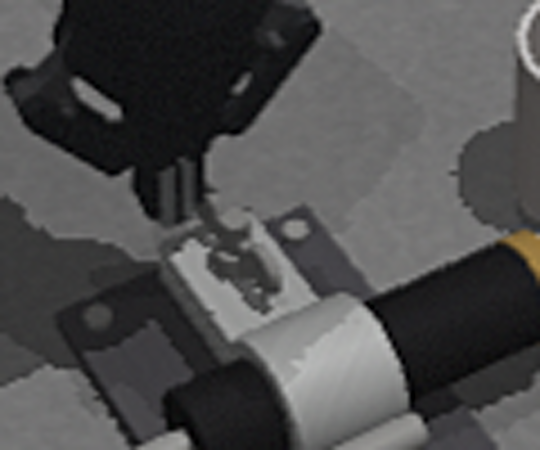

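The wing has followed the finger and is now roughly square to the tube, with 1.7 N of push. I'll continue the stroke.

Emit:
play_rows([
  [[0, 0.004, 0.005, 0, 0.033], [0, 0.006, 0.011, 0, 0.067], [0, 0.009, 0.017, 0, 0.1], [0, 0.01, 0.024, 0, 0.134], [0, 0.011, 0.03, 0, 0.167], [0, 0.012, 0.036, 0, 0.201], [0, 0.011, 0.043, 0, 0.234], [0, 0.01, 0.049, 0, 0.268], [0, 0.008, 0.056, 0, 0.301]],
])

```text
clock: 5.28
tool_pos: [463.6, 131.7, 79.3]
orientation: [0.586, 0.81, 0.0, 0.0]
ft_force: [-1.2, -0.9, 1.5]
opening: 0.2
grasp_force: 0.8
```

Emit:
play_rows([
  [[0, 0.004, 0.005, 0, 0.033], [0, 0.006, 0.011, 0, 0.067], [0, 0.009, 0.017, 0, 0.1], [0, 0.01, 0.024, 0, 0.134], [0, 0.011, 0.03, 0, 0.167], [0, 0.012, 0.036, 0, 0.201], [0, 0.011, 0.043, 0, 0.234], [0, 0.011, 0.043, 0, 0.234]],
])

```text
clock: 5.95
tool_pos: [482.9, 143.9, 79.3]
orientation: [0.837, 0.547, 0.001, 0.0]
ft_force: [-0.4, 0.1, 1.4]
opening: 0.0
grasp_force: 0.3
```

```bash
python3 - <<'E'
from h import *
p=now();c=fing(3.78-(.602+.234)*np.pi,78);print(c)
# back off, up, over to behind the other wing, down
w=c[3]
b1=fing(w+.15,78,25,22); b2=b1.copy();b2[2]=120
rows(c,[b1,b2])
t=fing(w+np.pi+.35,120);m=(b2+t)/2
ms=line(b2,t,3); s=b2
for q in ms: print(q);rows(s,[q]);s=q
a=imaging.camera("top")
B=cv2.resize(a["frame"][255:345,230:330],None,fx=6,fy=6,interpolation=cv2.INTER_CUBIC)
cv2.imwrite("pics/t4.png",B[:,:,::-1])
E
```

```text
now 5.95 [482.896 143.864  79.281] psi 1.1563714082809713 clamp-frame 1.3763714082809713 F [-0.353  0.123  1.358] M [ 0.024  0.148 -0.078] open 0.032856491385432125 j [ 0.161  0.207 -0.485  0.877  0.     2.146]
[481.973 143.349  78.      1.154]
[[[0,-0.007,-0.015,np.float64(-0.0),np.float64(-0.048)],[0,-0.007,-0.015,np.float64(-0.084),np.float64(-0.048)]]]
[483.981 124.43  120.      2.417]
[[[0,-0.031,0.03,np.float64(-0.0),np.float64(-0.355)]]]
[494.281 105.739 120.      3.531]
[[[0,-0.04,-0.014,np.float64(-0.0),np.float64(-0.355)]]]
[504.581  87.048 120.      4.645]
[[[0,-0.005,-0.042,np.float64(-0.0),np.float64(-0.355)]]]
```

View pics/t4.png

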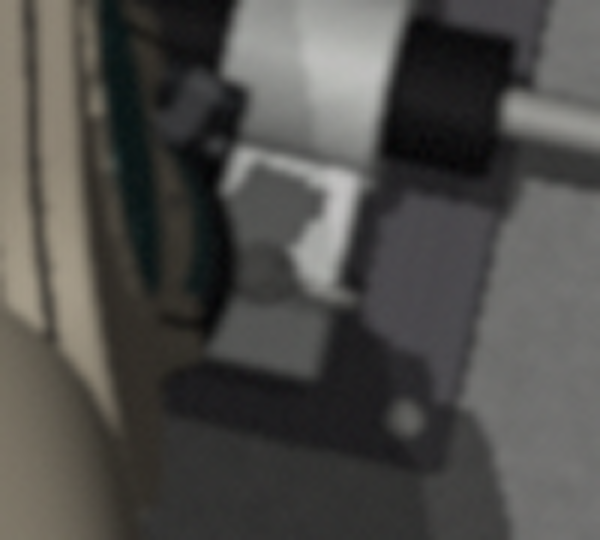

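The other wing's tip is at crop (345,298), pointing along -y as planned. I'll work out the return move and a reusable stroke.

```bash
python3 - <<'E'
from h import *
w=1.154;c=fing(w,78)
b2=fing(w+.15,120,25,22)
t=fing(w+1.08*np.pi,120)
print(t)
s=b2
for q in line(b2,t,3): rows(s,[q]);s=q
rows(t,[fing(t[3]-.36*np.pi*(i+1)/11,120) for i in range(11)])
E
```

```text
[501.93627061  85.57660188 120.           4.54692007]
[[[0,-0.032,0.028,np.float64(-0.0),np.float64(-0.344)]]]
[[[0,-0.04,-0.015,np.float64(-0.0),np.float64(-0.344)]]]
[[[0,-0.006,-0.042,np.float64(-0.0),np.float64(-0.344)]]]
[[[0,0.003,0.005,np.float64(-0.0),np.float64(0.033)],[0,0.006,0.011,np.float64(-0.0),np.float64(0.065)],[0,0.009,0.017,np.float64(-0.0),np.float64(0.098)],[0,0.01,0.023,np.float64(-0.0),np.float64(0.131)],[0,0.011,0.029,np.float64(-0.0),np.float64(0.164)],[0,0.012,0.036,np.float64(-0.0),np.float64(0.196)],[0,0.011,0.042,np.float64(-0.0),np.float64(0.229)],[0,0.01,0.048,np.float64(-0.0),np.float64(0.262)],[0,0.009,0.054,np.float64(-0.0),np.float64(0.295)],[0,0.007,0.06,np.float64(-0.0),np.float64(0.327)],[0,0.004,0.066,np.float64(-0.0),np.float64(0.36)]]]
```

Emit:
play_rows([
  [[0, -0.007, -0.015, 0, -0.048], [0, -0.007, -0.015, -0.04, -0.048], [0, -0.007, -0.015, -0.084, -0.048], [0, -0.007, -0.015, -0.084, -0.048]],
])

```text
clock: 6.33
tool_pos: [476.9, 144.0, 124.6]
orientation: [0.793, 0.609, 0.004, 0.002]
ft_force: [1.4, 0.8, 1.0]
opening: -0.3
grasp_force: 0.0
```

Next come the return moves, the descent to 78, and a check.

Emit:
play_rows([
  [[0, -0.032, 0.028, 0, -0.344], [0, -0.032, 0.028, 0, -0.344], [0, -0.032, 0.028, 0, -0.344], [0, -0.032, 0.028, 0, -0.344], [0, -0.032, 0.028, 0, -0.344], [0, -0.032, 0.028, 0, -0.344], [0, -0.032, 0.028, 0, -0.344], [0, -0.032, 0.028, 0, -0.344], [0, -0.032, 0.028, 0, -0.344], [0, -0.032, 0.028, 0, -0.344]],
])

```text
clock: 7.17
tool_pos: [483.0, 124.3, 120.4]
orientation: [0.366, 0.93, 0.0, 0.0]
ft_force: [-0.6, 0.5, 0.3]
opening: 0.0
grasp_force: 0.0
```

Emit:
play_rows([
  [[0, -0.04, -0.015, 0, -0.344], [0, -0.04, -0.015, 0, -0.344], [0, -0.04, -0.015, 0, -0.344], [0, -0.04, -0.015, 0, -0.344], [0, -0.04, -0.015, 0, -0.344], [0, -0.04, -0.015, 0, -0.344], [0, -0.04, -0.015, 0, -0.344], [0, -0.04, -0.015, 0, -0.344], [0, -0.04, -0.015, 0, -0.344], [0, -0.04, -0.015, 0, -0.344]],
])

```text
clock: 8.0
tool_pos: [492.4, 105.1, 120.4]
orientation: [-0.163, 0.987, -0.0, 0.0]
ft_force: [0.1, 0.3, -0.3]
opening: -0.0
grasp_force: 0.0
```

Emit:
play_rows([
  [[0, -0.006, -0.042, 0, -0.344], [0, -0.006, -0.042, 0, -0.344], [0, -0.006, -0.042, 0, -0.344], [0, -0.006, -0.042, 0, -0.344], [0, -0.006, -0.042, 0, -0.344], [0, -0.006, -0.042, 0, -0.344], [0, -0.006, -0.042, 0, -0.344], [0, -0.006, -0.042, 0, -0.344], [0, -0.006, -0.042, 0, -0.344], [0, -0.006, -0.042, 0, -0.344]],
])

```text
clock: 8.83
tool_pos: [501.9, 86.2, 120.4]
orientation: [-0.647, 0.763, -0.0, 0.0]
ft_force: [1.0, 0.3, 0.0]
opening: -0.1
grasp_force: 0.0
```

Emit:
play_rows([
  [[0, 0, 0, 0.02, 0], [0, 0, 0, 0.04, 0], [0, 0, 0, 0.06, 0], [0, 0, 0, 0.084, 0], [0, 0, 0, 0.084, 0]],
])

```text
clock: 9.25
tool_pos: [498.9, 86.1, 74.9]
orientation: [-0.646, 0.763, 0.002, -0.002]
ft_force: [-1.5, -0.3, 0.0]
opening: -0.2
grasp_force: 0.0
```

```bash
python3 - <<'E'
from h import *
p=now();print(fing(4.547,78))
b=imaging.camera("scene")
B=cv2.resize(b["frame"][140:240,270:390],None,fx=4.5,fy=4.5,interpolation=cv2.INTER_CUBIC)
cv2.imwrite("pics/s5.png",B[:,:,::-1])
E
```

```text
now 9.25 [498.92   86.122  74.909] psi 4.547353161258287 clamp-frame 4.767353161258287 F [-1.532 -0.347  0.009] M [ 0.013  0.032 -0.063] open -0.17642041724197147 j [ 0.043  0.221 -0.478  0.878  0.    -1.363]
[501.938  85.578  78.      4.547]
```

View pics/s5.png

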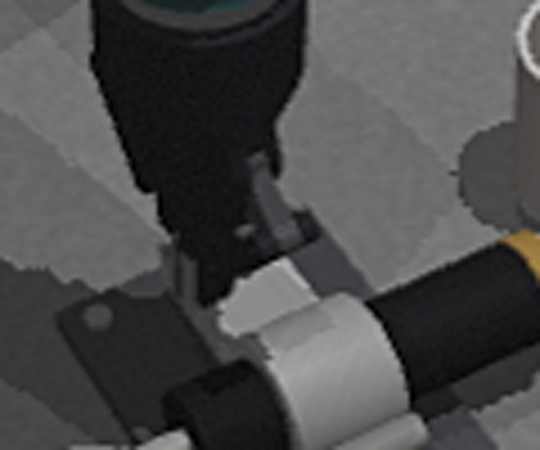

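The finger tip is at crop (215,280), with the wing's edge at (180,265) on its -x side, so it sits behind the wing as intended. Now the second stroke.

Emit:
play_rows([
  [[0, 0.003, 0.005, 0, 0.033], [0, 0.006, 0.011, 0, 0.065], [0, 0.009, 0.017, 0, 0.098], [0, 0.01, 0.023, 0, 0.131], [0, 0.011, 0.029, 0, 0.164], [0, 0.012, 0.036, 0, 0.196], [0, 0.011, 0.042, 0, 0.229], [0, 0.01, 0.048, 0, 0.262], [0, 0.009, 0.054, 0, 0.295], [0, 0.007, 0.06, 0, 0.327], [0, 0.004, 0.066, 0, 0.36]],
])

```text
clock: 10.22
tool_pos: [469.5, 89.3, 78.7]
orientation: [-0.135, 0.991, -0.001, 0.001]
ft_force: [0.3, -1.3, 0.5]
opening: -0.2
grasp_force: 0.6
```

Emit:
play_rows([
  [[0, 0.003, 0.005, 0, 0.033], [0, 0.006, 0.011, 0, 0.065], [0, 0.009, 0.017, 0, 0.098], [0, 0.01, 0.023, 0, 0.131], [0, 0.011, 0.029, 0, 0.164], [0, 0.012, 0.036, 0, 0.196], [0, 0.011, 0.042, 0, 0.229], [0, 0.01, 0.048, 0, 0.262], [0, 0.009, 0.054, 0, 0.295], [0, 0.007, 0.06, 0, 0.327], [0, 0.004, 0.066, 0, 0.36]],
])

```text
clock: 11.13
tool_pos: [457.7, 120.6, 78.4]
orientation: [0.417, 0.909, -0.001, 0.0]
ft_force: [-0.5, -1.4, -0.6]
opening: -0.6
grasp_force: 0.6
```

Emit:
play_rows([
  [[0, 0.003, 0.005, 0, 0.033], [0, 0.006, 0.011, 0, 0.065], [0, 0.009, 0.017, 0, 0.098], [0, 0.01, 0.023, 0, 0.131], [0, 0.011, 0.029, 0, 0.164], [0, 0.012, 0.036, 0, 0.196], [0, 0.011, 0.042, 0, 0.229], [0, 0.01, 0.048, 0, 0.262], [0, 0.009, 0.054, 0, 0.295], [0, 0.007, 0.06, 0, 0.327], [0, 0.004, 0.066, 0, 0.36], [0, 0.004, 0.066, 0, 0.36]],
])

```text
clock: 12.13
tool_pos: [481.8, 144.5, 78.4]
orientation: [0.838, 0.545, 0.0, -0.0]
ft_force: [-0.8, 0.7, 0.4]
opening: -0.1
grasp_force: 0.4
```

```bash
python3 - <<'E'
from h import *
p=now();print(fing(1.154,78))
E
```

```text
now 12.1333 [481.796 144.497  78.386] psi 1.1537473262957545 clamp-frame 1.3737473262957545 F [-0.818  0.71   0.384] M [0.118 0.16  0.057] open -0.08254431992108484 j [ 0.162  0.207 -0.487  0.877  0.001  2.15 ]
[481.962 143.347  78.      1.154]
```

Stroke 2 is done, so I'll repeat the return.

Emit:
play_rows([
  [[0, -0.007, -0.015, 0, -0.048], [0, -0.007, -0.015, -0.04, -0.048], [0, -0.007, -0.015, -0.084, -0.048], [0, -0.007, -0.015, -0.084, -0.048]],
])

```text
clock: 12.47
tool_pos: [476.3, 144.3, 124.2]
orientation: [0.793, 0.609, 0.003, 0.002]
ft_force: [0.8, 0.0, 1.0]
opening: -0.0
grasp_force: 0.0
```

Emit:
play_rows([
  [[0, -0.032, 0.028, 0, -0.344], [0, -0.032, 0.028, 0, -0.344], [0, -0.032, 0.028, 0, -0.344], [0, -0.032, 0.028, 0, -0.344], [0, -0.032, 0.028, 0, -0.344], [0, -0.032, 0.028, 0, -0.344], [0, -0.032, 0.028, 0, -0.344], [0, -0.032, 0.028, 0, -0.344], [0, -0.032, 0.028, 0, -0.344], [0, -0.032, 0.028, 0, -0.344]],
])

```text
clock: 13.3
tool_pos: [482.6, 124.6, 120.1]
orientation: [0.367, 0.93, -0.0, 0.0]
ft_force: [0.1, 0.2, 0.6]
opening: -0.2
grasp_force: 0.0
```

Emit:
play_rows([
  [[0, -0.04, -0.015, 0, -0.344], [0, -0.04, -0.015, 0, -0.344], [0, -0.04, -0.015, 0, -0.344], [0, -0.04, -0.015, 0, -0.344], [0, -0.04, -0.015, 0, -0.344], [0, -0.04, -0.015, 0, -0.344], [0, -0.04, -0.015, 0, -0.344], [0, -0.04, -0.015, 0, -0.344], [0, -0.04, -0.015, 0, -0.344], [0, -0.04, -0.015, 0, -0.344]],
])

```text
clock: 14.13
tool_pos: [492.1, 105.5, 120.2]
orientation: [-0.163, 0.987, -0.0, 0.0]
ft_force: [0.7, 0.3, -0.0]
opening: -0.2
grasp_force: 0.0
```

Emit:
play_rows([
  [[0, -0.006, -0.042, 0, -0.344], [0, -0.006, -0.042, 0, -0.344], [0, -0.006, -0.042, 0, -0.344], [0, -0.006, -0.042, 0, -0.344], [0, -0.006, -0.042, 0, -0.344], [0, -0.006, -0.042, 0, -0.344], [0, -0.006, -0.042, 0, -0.344], [0, -0.006, -0.042, 0, -0.344], [0, -0.006, -0.042, 0, -0.344], [0, -0.006, -0.042, 0, -0.344]],
])

```text
clock: 14.97
tool_pos: [501.7, 86.6, 120.2]
orientation: [-0.646, 0.763, -0.0, -0.0]
ft_force: [-0.1, -0.4, -0.6]
opening: 0.2
grasp_force: 0.0
```

Emit:
play_rows([
  [[0, 0, 0, 0.02, 0], [0, 0, 0, 0.04, 0], [0, 0, 0, 0.06, 0], [0, 0, 0, 0.084, 0], [0, 0, 0, 0.084, 0]],
])

```text
clock: 15.38
tool_pos: [498.8, 86.5, 74.9]
orientation: [-0.646, 0.763, 0.002, -0.002]
ft_force: [-1.3, 0.1, -0.1]
opening: 0.2
grasp_force: 0.0
```

Emit:
play_rows([
  [[0, 0.003, 0.005, 0, 0.033], [0, 0.006, 0.011, 0, 0.065], [0, 0.009, 0.017, 0, 0.098], [0, 0.01, 0.023, 0, 0.131], [0, 0.011, 0.029, 0, 0.164], [0, 0.012, 0.036, 0, 0.196], [0, 0.011, 0.042, 0, 0.229], [0, 0.01, 0.048, 0, 0.262], [0, 0.009, 0.054, 0, 0.295], [0, 0.007, 0.06, 0, 0.327], [0, 0.004, 0.066, 0, 0.36]],
])

```text
clock: 16.3
tool_pos: [469.1, 89.7, 78.2]
orientation: [-0.134, 0.991, -0.001, 0.0]
ft_force: [1.8, -1.0, -0.2]
opening: -0.1
grasp_force: 0.6
```

Emit:
play_rows([
  [[0, 0.003, 0.005, 0, 0.033], [0, 0.006, 0.011, 0, 0.065], [0, 0.009, 0.017, 0, 0.098], [0, 0.01, 0.023, 0, 0.131], [0, 0.01, 0.023, 0, 0.131]],
])

```text
clock: 16.72
tool_pos: [460.6, 99.8, 78.2]
orientation: [0.069, 0.998, -0.0, -0.0]
ft_force: [0.1, 0.4, 0.0]
opening: -0.2
grasp_force: 0.4
```

```bash
python3 - <<'E'
from h import *
p=now();w=4.547-.491*np.pi;print(fing(w,78))
rows(fing(w,78),[fing(w-.015*np.pi*k,78) for k in (1,2,3,4)])
E
```

```text
now 16.7167 [460.625  99.759  78.16 ] psi 3.003828371322946 clamp-frame 3.2238283713229463 F [0.06  0.355 0.049] M [-0.19  -0.051  0.001] open -0.15622756725225365 j [ 0.076  0.156 -0.552  0.863 -0.001  0.214]
[461.074  98.786  78.      3.004]
[[[0,0.002,0.002,np.float64(-0.0),np.float64(0.015)],[0,0.003,0.005,np.float64(-0.0),np.float64(0.03)],[0,0.005,0.007,np.float64(-0.0),np.float64(0.045)],[0,0.006,0.01,np.float64(-0.0),np.float64(0.06)]]]
```

Emit:
play_rows([
  [[0, 0.002, 0.002, 0, 0.015], [0, 0.003, 0.005, 0, 0.03], [0, 0.005, 0.007, 0, 0.045], [0, 0.006, 0.01, 0, 0.06], [0, 0.006, 0.01, 0, 0.06]],
])

```text
clock: 17.13
tool_pos: [458.4, 104.9, 78.1]
orientation: [0.161, 0.987, -0.0, -0.0]
ft_force: [-0.1, -0.9, -0.0]
opening: -0.3
grasp_force: 0.5
```

```bash
python3 - <<'E'
from h import *
p=now();w=4.547-.551*np.pi;print(fing(w,78))
E
```

```text
now 17.1333 [458.444 104.929  78.149] psi 2.818727633108827 clamp-frame 3.0387276331088273 F [-0.143 -0.948 -0.015] M [-0.27  -0.022 -0.053] open -0.3143198458248433 j [ 0.088  0.154 -0.554  0.863 -0.001  0.411]
[458.856 104.143  78.      2.816]
```

Emit:
play_rows([
  [[0, 0.002, 0.002, 0, 0.015], [0, 0.003, 0.005, 0, 0.03], [0, 0.005, 0.007, 0, 0.045], [0, 0.006, 0.01, 0, 0.06], [0, 0.006, 0.01, 0, 0.06]],
])

```text
clock: 17.55
tool_pos: [457.1, 110.7, 78.1]
orientation: [0.253, 0.968, -0.0, -0.0]
ft_force: [-0.6, -1.7, -0.4]
opening: -0.3
grasp_force: 0.5
```

```bash
python3 - <<'E'
from h import *
p=now();w=4.547-.611*np.pi;print(w,fing(w,78))
print((w-1.154)/np.pi)
E
```

```text
now 17.55 [457.081 110.705  78.134] psi 2.6308751439967386 clamp-frame 2.850875143996739 F [-0.612 -1.741 -0.366] M [-0.261  0.037  0.018] open -0.2949599436266658 j [ 0.1    0.155 -0.554  0.863 -0.     0.611]
2.627486888656636 [457.68  109.821  78.      2.627]
0.4690254438216017
```

There's no stop here, so there's half a turn more to go. I'll finish this stroke, return, and start stroke 4.

Emit:
play_rows([
  [[0, 0.003, 0.005, 0, 0.033], [0, 0.006, 0.011, 0, 0.065], [0, 0.009, 0.017, 0, 0.098], [0, 0.01, 0.023, 0, 0.131], [0, 0.011, 0.029, 0, 0.164], [0, 0.012, 0.036, 0, 0.196], [0, 0.011, 0.042, 0, 0.229], [0, 0.01, 0.048, 0, 0.262], [0, 0.009, 0.054, 0, 0.295], [0, 0.007, 0.06, 0, 0.327], [0, 0.004, 0.066, 0, 0.36]],
])

```text
clock: 18.47
tool_pos: [470.6, 141.0, 77.8]
orientation: [0.733, 0.681, -0.001, -0.001]
ft_force: [-2.3, 1.5, -0.3]
opening: -0.1
grasp_force: 0.8
```

Emit:
play_rows([
  [[0, 0.003, 0.005, 0, 0.033], [0, 0.006, 0.011, 0, 0.065], [0, 0.009, 0.017, 0, 0.098], [0, 0.009, 0.019, 0, 0.109], [0, 0.009, 0.019, 0, 0.109]],
])

```text
clock: 18.88
tool_pos: [481.2, 144.9, 78.0]
orientation: [0.837, 0.547, -0.0, -0.001]
ft_force: [-0.5, 1.2, 0.2]
opening: 0.3
grasp_force: 0.5
```

```bash
python3 - <<'E'
from h import *
p=now();print(fing(1.154,78))
E
```

```text
now 18.8833 [481.186 144.925  77.987] psi 1.1584782565637253 clamp-frame 1.3784782565637252 F [-0.465  1.199  0.209] M [ 0.293  0.126 -0.023] open 0.25445176941247893 j [ 0.163  0.208 -0.487  0.877  0.002  2.146]
[481.962 143.347  78.      1.154]
```

Emit:
play_rows([
  [[0, -0.007, -0.015, 0, -0.048], [0, -0.007, -0.015, -0.04, -0.048], [0, -0.007, -0.015, -0.084, -0.048], [0, -0.007, -0.015, -0.084, -0.048]],
])

```text
clock: 19.22
tool_pos: [476.1, 144.7, 123.9]
orientation: [0.793, 0.609, 0.003, 0.002]
ft_force: [1.0, -0.3, 1.4]
opening: -0.1
grasp_force: 0.0
```

Emit:
play_rows([
  [[0, -0.032, 0.028, 0, -0.344], [0, -0.032, 0.028, 0, -0.344], [0, -0.032, 0.028, 0, -0.344], [0, -0.032, 0.028, 0, -0.344], [0, -0.032, 0.028, 0, -0.344], [0, -0.032, 0.028, 0, -0.344], [0, -0.032, 0.028, 0, -0.344], [0, -0.032, 0.028, 0, -0.344], [0, -0.032, 0.028, 0, -0.344], [0, -0.032, 0.028, 0, -0.344]],
])

```text
clock: 20.05
tool_pos: [482.4, 125.0, 119.9]
orientation: [0.367, 0.93, -0.0, -0.0]
ft_force: [-0.3, -0.3, -0.2]
opening: 0.0
grasp_force: 0.0
```

Emit:
play_rows([
  [[0, -0.04, -0.015, 0, -0.344], [0, -0.04, -0.015, 0, -0.344], [0, -0.04, -0.015, 0, -0.344], [0, -0.04, -0.015, 0, -0.344], [0, -0.04, -0.015, 0, -0.344], [0, -0.04, -0.015, 0, -0.344], [0, -0.04, -0.015, 0, -0.344], [0, -0.04, -0.015, 0, -0.344], [0, -0.04, -0.015, 0, -0.344], [0, -0.04, -0.015, 0, -0.344]],
])

```text
clock: 20.88
tool_pos: [491.9, 105.9, 120.0]
orientation: [-0.163, 0.987, 0.0, -0.0]
ft_force: [-0.0, 0.5, 0.1]
opening: -0.2
grasp_force: 0.0
```

Emit:
play_rows([
  [[0, -0.006, -0.042, 0, -0.344], [0, -0.006, -0.042, 0, -0.344], [0, -0.006, -0.042, 0, -0.344], [0, -0.006, -0.042, 0, -0.344], [0, -0.006, -0.042, 0, -0.344], [0, -0.006, -0.042, 0, -0.344], [0, -0.006, -0.042, 0, -0.344], [0, -0.006, -0.042, 0, -0.344], [0, -0.006, -0.042, 0, -0.344], [0, -0.006, -0.042, 0, -0.344]],
])

```text
clock: 21.72
tool_pos: [501.5, 87.0, 120.1]
orientation: [-0.646, 0.763, 0.0, -0.0]
ft_force: [0.5, -0.1, 0.9]
opening: -0.1
grasp_force: 0.0
```

Emit:
play_rows([
  [[0, 0, 0, 0.02, 0], [0, 0, 0, 0.04, 0], [0, 0, 0, 0.06, 0], [0, 0, 0, 0.084, 0], [0, 0, 0, 0.084, 0]],
])

```text
clock: 22.13
tool_pos: [499.0, 86.9, 75.0]
orientation: [-0.646, 0.763, 0.002, -0.002]
ft_force: [0.6, -0.2, -1.4]
opening: 0.0
grasp_force: 0.4
```

Emit:
play_rows([
  [[0, 0.003, 0.005, 0, 0.033], [0, 0.006, 0.011, 0, 0.065], [0, 0.009, 0.017, 0, 0.098], [0, 0.01, 0.023, 0, 0.131], [0, 0.011, 0.029, 0, 0.164], [0, 0.012, 0.036, 0, 0.196], [0, 0.011, 0.042, 0, 0.229], [0, 0.01, 0.048, 0, 0.262], [0, 0.009, 0.054, 0, 0.295], [0, 0.007, 0.06, 0, 0.327], [0, 0.004, 0.066, 0, 0.36]],
])

```text
clock: 23.05
tool_pos: [469.1, 90.1, 78.3]
orientation: [-0.134, 0.991, -0.001, 0.0]
ft_force: [0.9, -0.7, -0.0]
opening: -0.1
grasp_force: 0.6
```

Emit:
play_rows([
  [[0, 0.003, 0.005, 0, 0.033], [0, 0.006, 0.011, 0, 0.065], [0, 0.009, 0.017, 0, 0.098], [0, 0.009, 0.019, 0, 0.109], [0, 0.009, 0.019, 0, 0.109]],
])

```text
clock: 23.47
tool_pos: [461.7, 98.2, 78.2]
orientation: [0.034, 0.999, -0.0, -0.0]
ft_force: [-0.6, -1.1, 0.1]
opening: 0.0
grasp_force: 0.6
```

Emit:
play_rows([
  [[0, 0.001, 0.001, 0, 0.008], [0, 0.002, 0.002, 0, 0.015], [0, 0.003, 0.004, 0, 0.023], [0, 0.003, 0.005, 0, 0.03], [0, 0.003, 0.005, 0, 0.03]],
])

```text
clock: 23.88
tool_pos: [460.3, 100.8, 78.2]
orientation: [0.08, 0.997, -0.0, -0.0]
ft_force: [0.5, -1.4, 0.2]
opening: 0.2
grasp_force: 0.6
```

```bash
python3 - <<'E'
from h import *
p=now();w=4.547-.499*np.pi;print(w,fing(w,78))
E
```

```text
now 23.8833 [460.277 100.82   78.177] psi 2.980440396623084 clamp-frame 3.200440396623084 F [ 0.516 -1.373  0.183] M [-0.233 -0.079 -0.001] open 0.21319435240662296 j [ 0.079  0.156 -0.552  0.863 -0.     0.24 ]
2.9793452658586927 [460.721  99.475  78.      2.979]
```

Steps of 5.4° from here, watching for the stop.

Emit:
play_rows([
  [[0, 0.001, 0.001, 0, 0.008], [0, 0.002, 0.002, 0, 0.015], [0, 0.003, 0.004, 0, 0.023], [0, 0.003, 0.005, 0, 0.03], [0, 0.003, 0.005, 0, 0.03]],
])

```text
clock: 24.3
tool_pos: [459.2, 103.6, 78.2]
orientation: [0.127, 0.992, -0.0, -0.0]
ft_force: [-0.2, -1.0, 0.2]
opening: 0.2
grasp_force: 0.6
```

Emit:
play_rows([
  [[0, 0.001, 0.001, 0, 0.005], [0, 0.001, 0.001, 0, 0.01], [0, 0.002, 0.002, 0, 0.015], [0, 0.002, 0.002, 0, 0.015]],
])

```text
clock: 24.63
tool_pos: [458.6, 104.9, 78.3]
orientation: [0.151, 0.989, -0.0, -0.0]
ft_force: [1.4, -1.4, -0.3]
opening: -0.1
grasp_force: 0.5
```

Emit:
play_rows([
  [[0, 0.001, 0.001, 0, 0.005], [0, 0.001, 0.001, 0, 0.01], [0, 0.002, 0.002, 0, 0.015], [0, 0.002, 0.002, 0, 0.015]],
])

```text
clock: 24.97
tool_pos: [458.0, 106.2, 78.3]
orientation: [0.174, 0.985, 0.0, 0.0]
ft_force: [0.9, -1.5, 0.1]
opening: -0.1
grasp_force: 0.5
```

Emit:
play_rows([
  [[0, 0.001, 0.001, 0, 0.005], [0, 0.001, 0.001, 0, 0.01], [0, 0.002, 0.002, 0, 0.015], [0, 0.002, 0.002, 0, 0.015]],
])

```text
clock: 25.3
tool_pos: [457.5, 107.0, 78.3]
orientation: [0.197, 0.98, -0.001, 0.0]
ft_force: [0.2, -4.3, 0.5]
opening: -0.4
grasp_force: 1.5
```

Emit:
play_rows([
  [[0, 0.001, 0.001, 0, 0.005], [0, 0.001, 0.001, 0, 0.01], [0, 0.002, 0.002, 0, 0.015], [0, 0.002, 0.002, 0, 0.015]],
])

```text
clock: 25.63
tool_pos: [456.9, 107.7, 78.3]
orientation: [0.221, 0.975, -0.001, 0.0]
ft_force: [0.4, -5.1, 0.1]
opening: -0.2
grasp_force: 2.5
```

```bash
python3 - <<'E'
from h import *
p=now()
b=imaging.camera("scene")
B=cv2.resize(b["frame"][160:230,290:370],None,fx=7,fy=7,interpolation=cv2.INTER_CUBIC)
cv2.imwrite("pics/s6.png",B[:,:,::-1])
E
```

```text
now 25.6333 [456.927 107.657  78.32 ] psi 2.696366751069824 clamp-frame 2.916366751069824 F [ 0.412 -5.135  0.097] M [-1.261 -0.136 -0.06 ] open -0.15664278695508255 j [ 0.095  0.153 -0.555  0.863 -0.003  0.541]
```

View pics/s6.png

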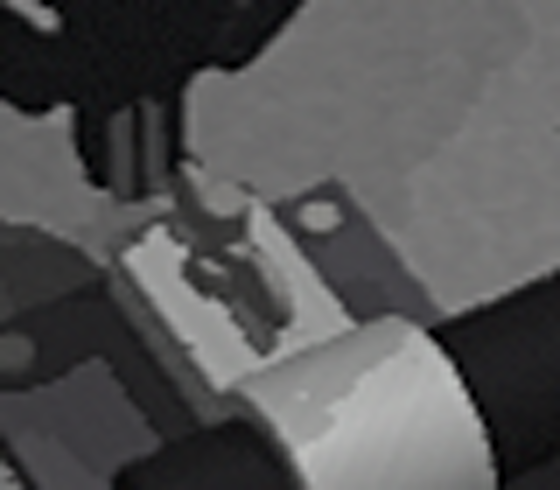

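The wing is square to the tube, pointing at the cap. Its lower end is at crop (275,320) and the finger is at (135,180). Force has risen to 5 N, so I'll press 3 mm more to confirm the stop.

Emit:
play_rows([
  [[0, 0.002, 0.003, 0, 0], [0, 0.003, 0.005, 0, 0], [0, 0.003, 0.005, 0, 0], [0, 0.003, 0.005, 0, 0]],
])

```text
clock: 26.02
tool_pos: [456.8, 108.6, 78.3]
orientation: [0.221, 0.975, -0.004, 0.001]
ft_force: [0.5, -11.2, 0.5]
opening: 0.3
grasp_force: 4.9
```

The stop is firm: 11 N, with the finger moving only 1 of the 3 mm. Backing away.

Emit:
play_rows([
  [[0, -0.006, -0.013, 0, 0], [0, -0.013, -0.027, 0, 0], [0, -0.013, -0.027, 0, 0], [0, -0.013, -0.027, -0.06, 0], [0, -0.013, -0.027, -0.13, 0], [0, -0.013, -0.027, -0.2, 0], [0, -0.013, -0.027, -0.25, 0], [0, -0.013, -0.027, -0.25, 0]],
])

```text
clock: 26.68
tool_pos: [460.9, 97.6, 209.5]
orientation: [0.22, 0.976, 0.003, 0.005]
ft_force: [1.3, 0.0, 0.9]
opening: 0.1
grasp_force: 0.0
```

```bash
python3 - <<'E'
from h import *
p=now()
b=imaging.camera("scene")
B=cv2.resize(b["frame"][120:330,200:440],None,fx=2.8,fy=2.8,interpolation=cv2.INTER_CUBIC)
cv2.imwrite("pics/s7.png",B[:,:,::-1])
E
```

```text
now 26.6833 [460.852  97.613 209.461] psi 2.6983147163365424 clamp-frame 2.9183147163365426 F [1.331 0.043 0.915] M [-0.042 -0.06  -0.039] open 0.057193759432212325 j [ 0.07   0.013 -0.399  1.147  0.002  0.514]
```

View pics/s7.png

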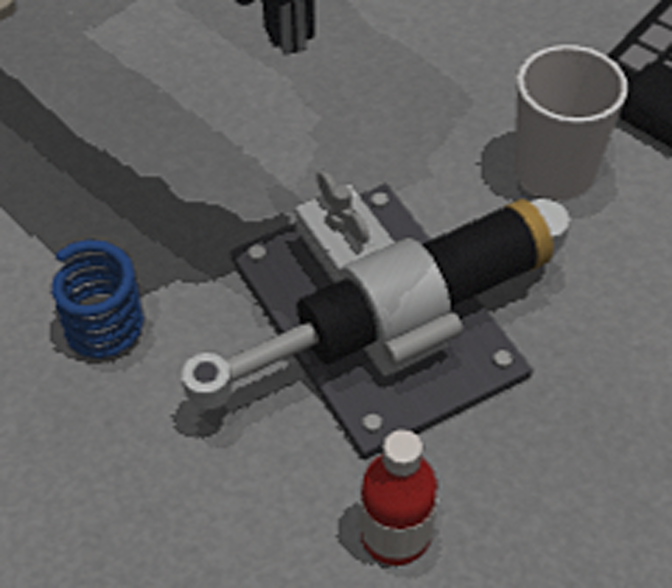

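The wings at crop (340,210) are square to the tube. The spring (98,300), bottle (398,500) and cup (570,120) are all standing, and the gripper at (290,30) is clear of everything.

```bash
python3 -c "
from station import job
print(job.finish_job())"
```

```text
the job is handed in; nothing more can be done
None
```

The wing nut is turned clockwise to its hard stop, with the wings square across the tube. I did it with four closed-fingertip strokes and no pinching. The spring, bottle and cup are still standing, and the job was handed in at about 27 s with the robot clear.

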